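Put the misplaced surgery supplies back into their fitting holders

ROBOT

A 6-joint arm with a two-finger parallel gripper is mounted at the origin on a cart in front of the work surface, level with it; the furniture and walls round the work are solid. World frame = base frame: x ahead of the robot, y to its left, z up, the work surface at z = 0. Lengths are in m, angles in rad, forces in N, time in s.
With the tool pointing down it reaches from about 0.35 to 0.85 m from the base axis. Payload 8.1 kg.
Tool frame: the origin (TCP) lies between the finger pads; the fingertips stand 19 mm ahead of it and the grasp point (between the pads) is the TCP; z points along the fingers, y is the direction in which the jaws open and shut (so a half turn about z gives the same grasp; the last joint's range is limited). The gripper opens to 85 mm and grips with 20 to 120 N. Pads are 22 mm wide; open, the fingers measure 114 mm over their backs; the gripper's body (76 mm by 85 mm) begins 54 mm behind the grasp point. The pads swing forward as they close: fully open they stand 13 mm farther back than shut.
Start: joints at [-1.323, 0.13, 1.488, -0, 1.523, -0.085], TCP at [0.196, -0.567, 0.229] pointing down, gripper open.
Joint ranges: [-2.96, 2.96], [-0.89, 2.26], [0.02, 2.5], [-1.34, 4.48], [0, 2.73], [-2.66, 2.66]. Speed limits (rad/s): [2.39, 2.39, 2.79, 3.14, 3.14, 3.14].

INTERFACE

Orientations are given as [roll, pitch, yaw] about the fixed x, y, z axes, in that order (R = Rz(yaw) Ry(pitch) Rx(roll)).
In Python, from station import ctrl gives the robot as it stands. Calls block until the motion is done:
- ctrl.reach(position, orientation): joint-space move of the TCP to a pose.
- ctrl.move_linear(position, orientation=None, rate=0.15, f_stop=None): straight line of the TCP; orientation=None keeps the orientation; rate is the mean speed in m/s. With f_stop (N) it stops when the force on the tool has changed by that much, and returns True; else False.
- ctrl.movej(angles): joint-space move.
- ctrl.gripper_to(opening): finger opening in m; the grip force is fixed at half the most; returns when the fingers have stopped.
- ctrl.pause(seconds).
- ctrl.inverse_kinematics(position, orientation): joint angles nearest the present ones, or None.
- ctrl.capture(name): name is "scene" or "top" or "wrist"; returns (picture, depth): 420x560x3 uint8, red, green, blue; 420x560 float32, m along the optical axis (not along the pixel's ray), 0 where there is no reading.
- ctrl.camera_info(name): a dict with "camera_matrix" (3x3 intrinsics, pixels), "rvec" (rotation vector, rad) and "tvec" (3), from world to camera coordinates, as OpenCV has them. Camera axes: x right, y down, z forward; pixel columns grow to the right and rows downward; lengths in m; the calibration is good to about 2 mm. A picture is of the moment at which its call begins: read the wrist's pose just before it. camera_info takes no time and is no camera call; for the wrist camera it gives the pose at the moment of the call.
A pose or a line that the arm cannot do raises ctrl.PlanningError and nothing moves.
- ctrl.finish_job(): hands the job in, once; it reports no verdict.
Readings, each from a call of its own:
- ctrl.read_time(): time.
- ctrl.read_joint_pos(): joint angles.
- ctrl.read_joint_velocities(): joint speeds.
- ctrl.read_joint_efforts(): joint torques, N m.
- ctrl.read_eef_pos(): TCP position.
- ctrl.read_tcp_rot(): TCP orientation.
- ctrl.read_ft_force(): force on the tool from outside, world axes, zero at the start.
- ctrl.read_torque(): the same for the moment, N m.
- ctrl.read_finger_gap(): finger opening in m.
Only numpy, scipy, OpenCV 4.12 (cv2) and the standard library are available. Lean on these libraries where they do the work, as an engineer would, in place of code of your own. Each camera call takes 0.05 s, during which the arm holds its last target. There are 200 camera calls.

TASK

Everything here was put back one holder off: put it right, so that the glass vial stands upright in the small round cup, the dropper bottle upright in the medium cup, the roll of tape lies flat in the large cup and the flat bit box lies inside the rectangular tray. The vial now stands in the medium cup, the bottle in the large cup and the tape lies in the tray, so empty each holder before you fill it. In the end each thing must sit fully down on the floor of its own holder, let go and still.

Things in the scene. Friction and masses are not known exactly. Their poses are not given: they have to be found in the camera images.
- vial: small glass injection vial with crimped grey cap, blue band on its label; 24 mm diameter, 53 mm tall, straight body up to 46 mm, then a narrower 18 mm cap; 41 g. Starts standing in the medium cup. Origin: centre of its underside, z up along the vial. Grasp round the body, fingertips about 20 mm above its underside, clear of the cup's rim.
- bottle: white dropper bottle with blue nozzle; body 34 mm diameter and 52 mm high, then a 20 mm wide collar to 64 mm and a thin nozzle to 83 mm; 45 g. Starts standing in the large cup. Origin: centre of its underside, z up along the bottle. Grasp round the body, fingertips about 27 mm above its underside.
- tape: roll of white surgical tape 47 mm outside diameter (solid to the touch), 24 mm high; 24 g. Starts lying flat in the tray. Origin: centre of its underside, z up. Grasp across the outside diameter, fingertips 11 to 15 mm above its underside so that they stay above the cup's rim when it is set down.
- bits: flat rectangular dark box of drill bits with clear closed lid (does not open), lying on the bench, 54 mm along its x, 82 mm along its y, 21 mm high; 120 g. Origin: centre of its underside, z up. Grasp across the 54 mm width, fingertips 8 to 12 mm above its underside. It may lie either way round in the tray.
- cup_small: the smallest of three grey round cups fixed to the bench: 40 mm inner diameter at the rim, tapering to 32 mm at the floor. As in all three cups the rim is 14 mm above the bench and the inner floor 4 mm above the bench, wall 3 mm, rubber foot 3 mm wider than the rim all round. Starts empty. Origin: centre of its underside, on the bench.
- cup_medium: the middle one of the three grey cups, fixed: 54 mm inner diameter at the rim, 44 mm at the floor; rim at 14 mm, inner floor at 4 mm. Origin: centre of its underside, on the bench.
- cup_large: the largest of the three grey cups, fixed: 70 mm inner diameter at the rim, 58 mm at the floor; rim at 14 mm, inner floor at 4 mm. Origin: centre of its underside, on the bench.
- tray: low grey rectangular tray fixed to the bench, 76 mm along its x, 104 mm along its y outside, 70 by 98 mm inside; rim 9 mm above the bench, inner floor 3 mm above the bench. Starts with the tape in it. Origin: centre of its underside, on the bench; its y is the long side.
- stereotax: fixed metal frame in mid bench, an obstacle, not handled; origin: centre of its underside. From 0.10 m nearer the robot than its origin nothing is over 0.10 m high: cross from side to side there. Beyond, it rises to 0.39 m. A level rail 0.21 to 0.26 m high juts out to -y, to 0.28 m from its origin, at 0.01 to 0.04 m beyond its origin in x.
There are look-alikes about, which are no part of the job. What is shaped like the tape but blue or red is not meant.

How it is judged:
At the end, for the whole second after the job is handed in: Vial upright in the small cup (centre within 7 mm), bottle upright in the medium (9 mm), tape flat in the large (11 mm), bit box flat in the tray (14 mm, 0.2 rad, either way round); all down on the floors within 3 mm, tilt under 0.12 rad, released, at rest (horizontal distance between vial and cup_small below 0.007 m and z of vial in the frame of cup_small between 0.001 and 0.007 m and angle between each of vial, bottle, tape, bits's own z axis and vertical below 0.12 rad and linear speed of each of vial, bottle, tape, bits below 0.02 m/s and angular speed of each of vial, bottle, tape, bits below 0.2 rad/s and horizontal distance between bottle and cup_medium below 0.009 m and z of bottle in the frame of cup_medium between 0.001 and 0.007 m and horizontal distance between tape and cup_large below 0.011 m and z of tape in the frame of cup_large between 0.001 and 0.007 m and horizontal distance between bits and tray below 0.014 m and z of bits in the frame of tray between 0 and 0.006 m and angle between the y axis of bits and the y axis of tray, either way round below 0.2 rad); the robot touches nothing.
It also fails if it takes over 139 s, if anything falls off the work surface, if the arm or the gripper's body presses on something with over 40 N, if the wrist force passes 120 N, or if a joint passes its speed limit or range.

## Working session

There is one attempt and no reset: what is moved stays moved. The work goes in short steps, each a Python script; the robot and the scene stay as the last script left them, time stands still between calls to the robot, and variables do not carry over. Pictures are saved under pics/ and viewed, about 12 in all and at most 16, crops included, and the job is handed in when it is done.

```bash
mkdir -p pics; ls; cat > h.py <<'E'
import numpy as np, cv2
from station import ctrl
def cap(name):
    info=ctrl.camera_info(name); pic,d=ctrl.capture(name)
    K=np.array(info["camera_matrix"]);R=cv2.Rodrigues(np.array(info["rvec"],float))[0];t=np.array(info["tvec"],float).ravel()
    v,u=np.mgrid[:420,:560]
    P=np.stack([(u-K[0,2])/K[0,0]*d,(v-K[1,2])/K[1,1]*d,d],-1)
    W=(P-t)@R
    W[d==0]=np.nan
    return pic,W
def save(pic,n): cv2.imwrite(f"pics/{n}.png",cv2.cvtColor(pic,cv2.COLOR_RGB2BGR))
E
python3 - <<'E'
from h import *
for n in("scene","top"):
    p,W=cap(n);save(p,n);np.savez(n,p=p,W=W)
    print(n,W[210,280],ctrl.camera_info(n)["tvec"])
print(ctrl.read_tcp_rot(),ctrl.read_time())
E
```

```text
pics
scene [ 0.51408386 -0.16414377  0.01306983] [-0.3848001   0.20965236  1.00027696]
top [ 0.50353597 -0.16383443  0.00852068] [-0.15955963  0.49353396  1.40493331]
[-3.13987570e+00 -1.32639149e-04  3.32805045e-01] 0.1
```

View pics/scene.png

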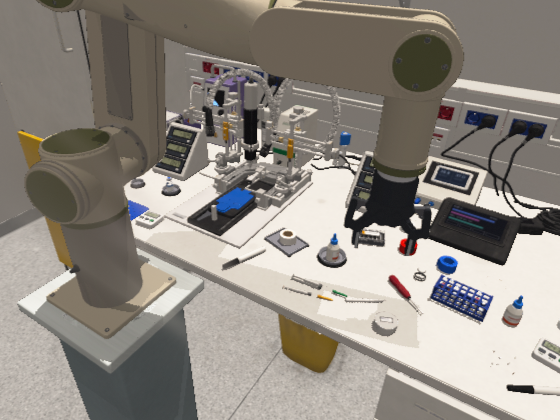

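View pics/top.png

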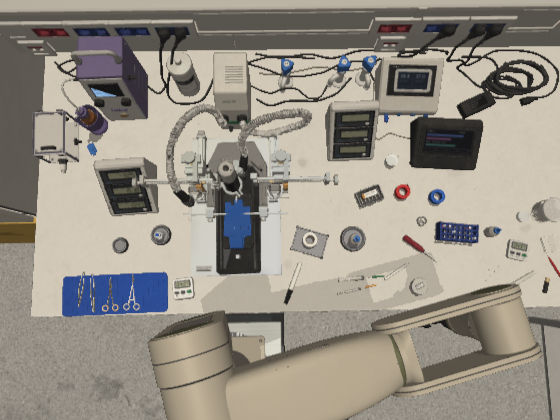

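Top view: the small cup (120,245) and the medium cup with the vial (161,235) are left of the frame. The tray with the tape (310,240), the large cup with the bottle (352,238) and the bit box (369,196) are on the right. Next I'll measure them from the point cloud.

```bash
python3 - <<'E'
from h import *
z=np.load("top.npz");p,W=z["p"],z["W"]
def crop(u0,u1,v0,v1): return cv2.resize(p[v0:v1,u0:u1],(400,300),interpolation=cv2.INTER_CUBIC)
save(np.hstack([crop(90,190,205,280),crop(285,405,175,265)]),"crops")
for n,(u,v) in dict(small=(120,245),med=(161,235),tray=(310,240),large=(352,238),bits=(369,196),frame=(236,230)).items():
    print(n,W[v,u].round(4))
def blob(n,u,v,r,lo,hi):
    w=W[v-r:v+r,u-r:u+r].reshape(-1,3);w=w[(w[:,2]>lo)&(w[:,2]<hi)]
    if len(w)<4: print(n,len(w));return
    (c,s,a)=cv2.minAreaRect(w[:,:2].astype(np.float32)); print(n,len(w),w.mean(0).round(4),"rect",np.round(c,4),np.round(s,4),round(a,1),"z",w[:,2].min().round(4),w[:,2].max().round(4))
blob("bench",330,265,4,-1,1)
blob("small rim",120,245,14,.009,.018); blob("med rim",161,235,15,.009,.018);blob("vial",161,235,14,.035,.08)
blob("tray",310,240,24,.004,.012);blob("tape",310,240,14,.02,.035)
blob("large rim",352,238,18,.009,.018);blob("bottle",352,238,14,.04,.06);blob("bottletip",352,238,14,.06,.1)
blob("bits",369,196,18,.014,.03)
E
```

```text
small [ 0.4008  0.3497 -0.0014]
med [0.428  0.2127 0.0253]
tray [ 0.4054 -0.2582  0.0045]
large [ 0.4054 -0.3848  0.0543]
bits [ 0.5451 -0.4539  0.0045]
frame [ 0.4379 -0.025   0.0423]
bench 64 [ 3.264e-01 -3.186e-01  1.000e-04] rect [ 0.3264 -0.3188] [0.023  0.0224] 88.6 z -0.0062 0.0054
small rim 68 [0.4025 0.3507 0.0128] rect [0.4003 0.351 ] [0.0402 0.0681] 43.8 z 0.0091 0.0177
med rim 88 [0.4341 0.2207 0.0127] rect [0.4379 0.209 ] [0.0653 0.0781] 4.7 z 0.0092 0.0177
vial 32 [0.4284 0.217  0.053 ] rect [0.4285 0.2187] [0.0177 0.018 ] 22.4 z 0.035 0.0624
tray 525 [ 0.4063 -0.2552  0.0063] rect [ 0.4074 -0.257 ] [0.1515 0.1511] 88.8 z 0.004 0.012
tape 120 [ 0.4066 -0.2557  0.0276] rect [ 0.4069 -0.2552] [0.0435 0.0453] 32.3 z 0.0202 0.033
large rim 131 [ 0.4099 -0.3954  0.0125] rect [ 0.4018 -0.3979] [0.0934 0.085 ] 84.8 z 0.009 0.0179
bottle 56 [ 0.4026 -0.3933  0.0495] rect [ 0.4044 -0.397 ] [0.0303 0.0311] 42.0 z 0.0407 0.0597
bottletip 34 [ 0.4037 -0.3954  0.0711] rect [ 0.404  -0.3961] [0.0156 0.019 ] 80.7 z 0.0619 0.0862
bits 178 [ 0.5482 -0.4515  0.0193] rect [ 0.5471 -0.4514] [0.0537 0.0829] 22.0 z 0.014 0.0285
```

View pics/crops.png

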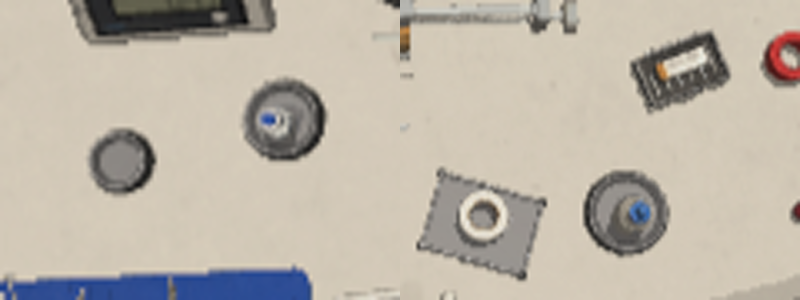

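```bash
cat >> h.py <<'E'
def ori(x,y,off=0): return [np.pi,0,np.arctan2(y,x)+np.pi/2+off]
def look(n):
    p,W=cap("wrist");save(p,n);np.savez(n,p=p,W=W);return p,W
E
python3 - <<'E'
from h import *
z=np.load("top.npz");W=z["W"]
print("rail",W[180,305],W[180,290],"base plate",W[272,195],W[272,280])
ctrl.reach([.40,-.33,.33],ori(.4,-.33)); print(ctrl.read_time())
i=ctrl.camera_info("wrist");R=cv2.Rodrigues(np.array(i["rvec"]))[0];print(-R.T@np.array(i["tvec"]).ravel(),R[2])
p,W=look("w1");print(W[210,280])
ctrl.move_linear([.36,-.15,.33],ori(.36,-.15),rate=.3)
ctrl.move_linear([.36,.15,.33],ori(.36,.15),rate=.3)
ctrl.reach([.41,.28,.30],ori(.41,.28)); print(ctrl.read_time())
p2,W=look("w2");print(W[210,280],ctrl.read_eef_pos())
save(cv2.resize(np.hstack([p,p2]),(800,300)),"w12")
E
```

```text
rail [ 0.552278   -0.2317945   0.23701898] [ 0.55187204 -0.19051549  0.24215405] base plate [0.31054154 0.10779673 0.00926255] [ 0.30552602 -0.16020206  0.01067399]
1.3417
[ 0.44795491 -0.2723697   0.4734877 ] [-0.18941346 -0.22754269 -0.9551685 ]
[ 0.36045867 -0.38940176  0.00082126]
3.9333
[0.44950032 0.23423333 0.00761858] [0.41044208 0.27877654 0.30024981]
```

View pics/w12.png

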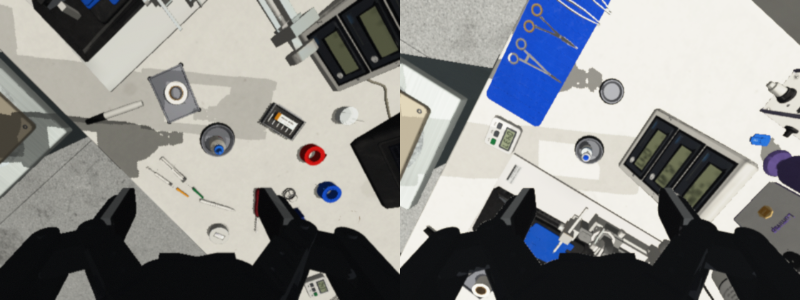

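```bash
cat >> h.py <<'E'
from scipy.optimize import least_squares
def pts(W,c,r,lo,hi):
    w=W.reshape(-1,3);w=w[np.isfinite(w[:,0])];return w[(np.hypot(w[:,0]-c[0],w[:,1]-c[1])<r)&(w[:,2]>lo)&(w[:,2]<hi)]
def annulus(n,W,c,R,lo,hi):
    """ring of known mean radius R"""
    w=pts(W,c,R*1.7,lo,hi)
    f=least_squares(lambda q:np.hypot(w[:,0]-q[0],w[:,1]-q[1])-R,c,loss="cauchy",f_scale=.0015)
    print(n,len(w),f.x.round(4),"res",np.median(abs(f.fun)).round(4),"z",np.median(w[:,2]).round(4));return f.x
def rect(n,w):
    c,s,a=cv2.minAreaRect(w[:,:2].astype(np.float32));print(n,len(w),np.round(c,4),np.round(s,4),round(a,1),"z",np.percentile(w[:,2],[5,50,95]).round(4));return np.array(c),a
E
python3 - <<'E'
from h import *
A=np.load("w1.npz")["W"];B=np.load("w2.npz")["W"];T=np.load("top.npz")["W"]
b=pts(A,(.33,-.33),.02,-.05,.05);print("bench z",b[:,2].mean(),b[:,2].std())
for n,W in(("w",B),("top",T)):
    annulus(n+" small",W,(.401,.351),.0215,.0105,.018)
    annulus(n+" med",W,(.432,.216),.0285,.0105,.018)
    rect(n+" vialcap",pts(W,(.43,.217),.02,.05,.065)); rect(n+" vialbody",pts(W,(.43,.217),.022,.025,.065))
for n,W in(("w",A),("top",T)):
    annulus(n+" large",W,(.405,-.393),.0365,.0105,.018)
    annulus(n+" bottle",W,(.404,-.396),.0155,.048,.060); rect(n+" bottletip",pts(W,(.404,-.396),.02,.075,.095))
    rect(n+" tape",pts(W,(.406,-.256),.03,.021,.033))
    rect(n+" bits",pts(W,(.547,-.451),.055,.015,.027))
    rect(n+" tray",pts(W,(.406,-.256),.075,.0065,.0115))
print("tips",A[280,165],A[280,370])
E
```

```text
bench z -0.0005430053267607674 0.0008309853022995854
w small 266 [0.3988 0.3483] res 0.001 z 0.0133
w med 295 [0.4301 0.2201] res 0.0012 z 0.013
w vialcap 125 [0.4258 0.2181] [0.0165 0.0173] 72.7 z [0.0527 0.0555 0.0578]
w vialbody 235 [0.4247 0.2199] [0.0241 0.0205] 29.7 z [0.0253 0.0528 0.0573]
top small 50 [0.4014 0.3484] res 0.0013 z 0.014
top med 69 [0.4326 0.2195] res 0.0016 z 0.0132
top vialcap 23 [0.4274 0.2175] [0.0155 0.0149] 50.1 z [0.0533 0.0552 0.061 ]
top vialbody 45 [0.4287 0.2169] [0.0209 0.0197] 40.2 z [0.0261 0.053  0.0605]
w large 403 [ 0.4069 -0.395 ] res 0.0014 z 0.0128
w bottle 122 [ 0.4    -0.4017] res 0.0016 z 0.0516
w bottletip 41 [ 0.4024 -0.3964] [0.0073 0.0077] 35.1 z [0.0755 0.0847 0.0868]
w tape 555 [ 0.4043 -0.2564] [0.0458 0.0442] 49.8 z [0.0255 0.027  0.0285]
w bits 555 [ 0.545  -0.4527] [0.0539 0.0824] 19.9 z [0.0162 0.0202 0.0217]
w tray 478 [ 0.398 -0.256] [0.1039 0.0762] 72.7 z [0.0071 0.0085 0.0101]
top large 101 [ 0.409  -0.3943] res 0.0022 z 0.0131
top bottle 40 [ 0.4054 -0.4   ] res 0.0022 z 0.0507
top bottletip 5 [ 0.4042 -0.3948] [0.0062 0.003 ] 89.1 z [0.085  0.0854 0.0861]
top tape 116 [ 0.4069 -0.2552] [0.0435 0.0453] 32.3 z [0.0245 0.0278 0.032 ]
top bits 151 [ 0.5471 -0.451 ] [0.0537 0.0825] 18.8 z [0.0153 0.0196 0.0253]
top tray 173 [ 0.4132 -0.2575] [0.1296 0.121 ] 56.7 z [0.0066 0.008  0.0111]
tips [ 0.3703569  -0.29261746  0.36348003] [ 0.43661815 -0.35294288  0.35606532]
```

```bash
cat >> h.py <<'E'
def pick(x,y,z,yaw,op,hi=.13,carry=.12):
    o=[np.pi,0,yaw]
    ctrl.gripper_to(op); ctrl.reach([x,y,hi],o); s=ctrl.move_linear([x,y,z],o,rate=.12,f_stop=15)
    ctrl.gripper_to(0); print("pick",s,"gap",ctrl.read_finger_gap(),ctrl.read_eef_pos())
    ctrl.move_linear([x,y,carry],rate=.15); print("gap",ctrl.read_finger_gap(),"t",ctrl.read_time())
def place(x,y,z,yaw,op,hi=.12,up=.15):
    o=[np.pi,0,yaw]
    ctrl.reach([x,y,hi],o); ctrl.move_linear([x,y,z+.012],o,rate=.15)
    s=ctrl.move_linear([x,y,z-.001],o,rate=.03,f_stop=4); print("place",s,ctrl.read_eef_pos(),ctrl.read_ft_force())
    ctrl.gripper_to(op); ctrl.pause(.2); ctrl.move_linear([x,y,up],rate=.15); print("t",ctrl.read_time())
E
python3 - <<'E'
from h import *
v=(.4266,.2178);c=(.400,.3484)
pick(*v,.043,ori(*v)[2],.05)
place(*c,.043,ori(*c)[2],.045)
ctrl.reach([.41,.28,.30],ori(.41,.28));p,W=look("w3")
save(p[60:300,150:450],"w3c")
annulus("vialcap",W,c,.0,.05,.065);rect("cap",pts(W,c,.03,.05,.065));rect("any",pts(W,c,.1,.05,.3))
annulus("small",W,c,.0215,.0105,.018);annulus("med",W,(.431,.22),.0285,.0105,.018)
E
```

```text
pick False gap 0.013776530816092156 [0.42728571 0.21805004 0.04399964]
gap 0.013559396801399243 t 7.15
place True [0.40063562 0.34885342 0.04398937] [-0.2525271  -0.69052437  6.58901596]
t 10.225
vialcap 0 [0.4    0.3484] res nan z nan
cap 152 [0.3992 0.3477] [0.0165 0.0161] 34.3 z [0.054  0.0556 0.0576]
any 152 [0.3992 0.3477] [0.0165 0.0161] 34.3 z [0.054  0.0556 0.0576]
small 267 [0.3989 0.3482] res 0.001 z 0.0132
med 285 [0.4301 0.22  ] res 0.0012 z 0.0131
  return _methods._mean(a, axis=axis, dtype=dtype,
  ret = ret.dtype.type(ret / rcount)
```

View pics/w3c.png

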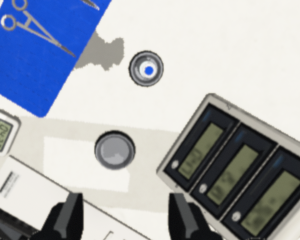

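The vial now stands centred in the small cup, its cap 1 mm from the cup centre at an unchanged height, and the medium cup is empty. The bottle is next.

```bash
cat >> h.py <<'E'
def cross(a,z=.26):
    for y in(.15*a,-.15*a): ctrl.reach([.36,y,z],ori(.36,y)) if y*a>0 else ctrl.move_linear([.36,y,z],ori(.36,y),rate=.3)
E
python3 - <<'E'
from h import *
cross(1)
b=(.403,-.3956);c=(.4314,.2198)
pick(*b,.050,ori(*b)[2],.06,hi=.15,carry=.2)
cross(-1)
place(*c,.050,ori(*c)[2],.055,hi=.15,up=.18)
ctrl.reach([.41,.28,.30],ori(.41,.28));p,W=look("w4")
save(p[60:300,150:450],"w4c")
rect("vial cap",pts(W,(.4,.348),.03,.05,.065))
rect("tip",pts(W,c,.03,.075,.095))
E
```

```text
pick False gap 0.017073917337333464 [ 0.40338816 -0.3961591   0.05082505]
gap 0.01694946249429005 t 16.7167
place True [0.43203846 0.22002216 0.05075509] [-0.30279806 -0.96271153  6.54324793]
t 22.3417
vial cap 151 [0.3993 0.3482] [0.0159 0.0162] 79.3 z [0.0537 0.0554 0.0575]
tip 44 [0.4332 0.2188] [0.0068 0.0079] 39.2 z [0.0769 0.0851 0.0871]
```

View pics/w4c.png

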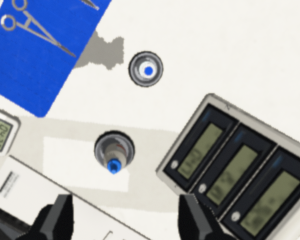

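```bash
python3 - <<'E'
from h import *
cross(1)
b=(.4056,-.2558);c=(.408,-.3947)
pick(*b,.034,ori(*b)[2],.075,hi=.12,carry=.12)
print(ctrl.read_ft_force())
place(*c,.035,ori(*c)[2],.075,hi=.12,up=.15)
ctrl.reach([.40,-.33,.33],ori(.4,-.33));p,W=look("w5")
save(p[60:300,150:480],"w5c")
rect("tape",pts(W,c,.04,.021,.04))
annulus("large",W,c,.0365,.0105,.018)
rect("tray",pts(W,(.4,-.256),.075,.0065,.0115));rect("bits",pts(W,(.547,-.451),.055,.015,.027))
E
```

```text
pick False gap -0.000553651396251808 [ 0.40554572 -0.25575371  0.03393944]
gap 0.0002643269772899387 t 28.1583
[-0.13383227 -0.06842199 -0.08170223]
place False [ 0.40787969 -0.39464683  0.03383704] [ 0.50045427 -0.00741472 -0.52420482]
t 31.8167Traceback (most recent call last):
  File "<stdin>", line 9, in <module>
  File "h.py", line 24, in rect
    c,s,a=cv2.minAreaRect(w[:,:2].astype(np.float32));print(n,len(w),np.round(c,4),np.round(s,4),round(a,1),"z",np.percentile(w[:,2],[5,50,95]).round(4));return np.array(c),a
                                                                                                                ~~~~~~~~~~~~~^^^^^^^^^^^^^^^^^^
    return _quantile_unchecked(
        a, q, axis, out, overwrite_input, method, keepdims, weights)
    return _ureduce(a,
                    func=_quantile_ureduce_func,
    ...<5 lines>...
                    overwrite_input=overwrite_input,
                    method=method)
    r = func(a, **kwargs)
    result = _quantile(arr,
                       quantiles=q,
    ...<2 lines>...
                       out=out,
                       weights=wgt)
    slices_having_nans = np.isnan(arr[-1, ...])
                                  ~~~^^^^^^^^^
IndexError: index -1 is out of bounds for axis 0 with size 0
```

View pics/w5c.png

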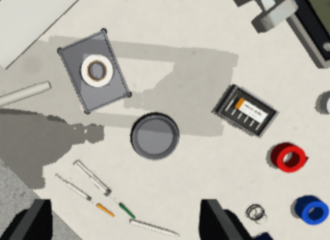

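The fingers slipped over the tape: the gap closed to 0 and the tape is still in the tray, apparently untouched. When open, the fingertips must sit higher than nominal, so I'll measure tip height against opening with the wrist depth.

```bash
python3 - <<'E'
from h import *
W=np.load("w5.npz")["W"]
tp=pts(W,(.4056,-.2558),.04,.021,.04);rect("tape",tp)
annulus("large",W,(.408,-.395),.0365,.0105,.018)
rect("tray",pts(W,(.4,-.256),.075,.0065,.0115));rect("bits",pts(W,(.547,-.451),.055,.015,.027))
for g in(.085,.055,.047,.024,0):
    ctrl.gripper_to(g);p,W=cap("wrist");e=ctrl.read_eef_pos()
    m=np.isfinite(W[...,2])&(W[...,2]>e[2]-.05)&(W[...,2]<e[2]+.06)&(np.hypot(W[...,0]-e[0],W[...,1]-e[1])<.08)
    z=W[...,2][m]-e[2]
    print(g,round(ctrl.read_finger_gap(),4),m.sum(),np.percentile(z,[0,.5,2,5]).round(4))
    if g==.047:save(p[200:],"fing")
E
```

```text
tape 555 [ 0.405  -0.2562] [0.0453 0.0452] 31.0 z [0.0253 0.0271 0.0286]
large 370 [ 0.407  -0.3949] res 0.0013 z 0.0128
tray 489 [ 0.3817 -0.2508] [0.1039 0.1106] 72.8 z [0.007  0.0084 0.01  ]
bits 545 [ 0.5448 -0.4527] [0.0536 0.0825] 20.5 z [0.0173 0.0203 0.0218]
0.085 0.0848 5959 [0.0128 0.0147 0.0169 0.0195]
0.055 0.0552 8737 [0.0044 0.0075 0.0107 0.0148]
0.047 0.0471 9583 [0.0038 0.0069 0.0102 0.0149]
0.024 0.0241 10446 [0.0012 0.0053 0.0093 0.0149]
0 0.0001 9301 [0.0049 0.0075 0.0112 0.0166]
```

View pics/fing.png

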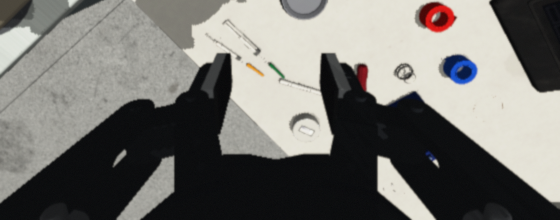

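Seen from the wrist, the tips look about 15–20 mm higher than the nominal TCP−19 mm. I'll settle it by touching bare bench at the actual openings.

```bash
python3 - <<'E'
from h import *
q=(.335,-.335);o=ori(*q)
W=np.load("w5.npz")["W"];w=pts(W,q,.07,-.1,.2);print("clear? zmax",np.percentile(w[:,2],[99,100]))
ctrl.gripper_to(.045);ctrl.reach([*q,.07],o)
for g in(.045,.085,.054):
    ctrl.gripper_to(g);s=ctrl.move_linear([*q,.002 if g==.045 else -.003],rate=.04,f_stop=4);e=ctrl.read_eef_pos()
    print(g,s,e[2].round(4),ctrl.read_ft_force().round(1));ctrl.move_linear([*q,.04])
print(ctrl.read_time())
E
```

```text
clear? zmax [0.01208745 0.01620074]
0.045 False 0.0022 [ 0.7 -0.6  0.1]
0.085 False -0.0027 [-1.  -0.2  0.3]
0.054 False -0.0027 [-0.6 -0.1  0.2]
42.7583
```

```bash
python3 - <<'E'
from h import *
q=(.335,-.335)
for g in(.047,.054):
    ctrl.gripper_to(g);ctrl.move_linear([*q,.012]);s=ctrl.move_linear([*q,-.022],rate=.02,f_stop=4);e=ctrl.read_eef_pos()
    print(g,s,e[2].round(4),ctrl.read_ft_force().round(1));ctrl.move_linear([*q,.04])
print(ctrl.read_time())
E
```

```text
0.047 True -0.0046 [-1.5  0.5  6.1]
0.054 True -0.0058 [-2.1  1.3  5.3]
46.7167
```

Touch shows the tips 4.6 mm above TCP height at 47 mm opening and 5.8 mm above it at 54 mm. I'll redo the tape with corrected heights.

```bash
python3 - <<'E'
from h import *
b=(.4056,-.2558);c=(.408,-.3947)
pick(*b,.0114,ori(*b)[2],.075,hi=.08,carry=.09)
if ctrl.read_finger_gap()>.04: place(*c,.0124,ori(*c)[2],.07,hi=.09,up=.10)
ctrl.reach([.40,-.33,.33],ori(.4,-.33));p,W=look("w6")
save(p[60:300,150:480],"w6c")
w=pts(W,c,.04,.021,.04)
if len(w):rect("tape",w)
annulus("large",W,c,.0365,.0105,.018)
w=pts(W,(.4,-.256),.07,.0065,.0115);rect("tray",w);print(np.sort(w[:,0])[:20].round(3))
E
```

```text
pick False gap 0.04299459370934214 [ 0.40648025 -0.25653514  0.01290878]
gap 0.04304639758717268 t 49.3833
place True [ 0.40871791 -0.39524623  0.01394024] [0.07051149 1.37045005 5.23026412]
t 52.3
tape 498 [ 0.4086 -0.3953] [0.0456 0.0458] 26.9 z [0.0249 0.0279 0.0295]
large 418 [ 0.4069 -0.3949] res 0.0016 z 0.0128
tray 464 [ 0.3982 -0.256 ] [0.1041 0.0761] 72.8 z [0.007  0.0084 0.0098]
[0.348 0.348 0.349 0.349 0.349 0.349 0.35  0.35  0.35  0.35  0.351 0.351
 0.351 0.352 0.352 0.352 0.352 0.352 0.352 0.352]
```

View pics/w6c.png

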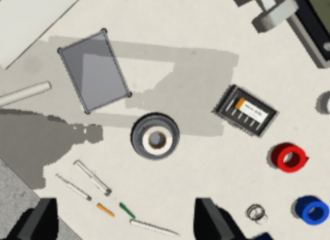

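```bash
python3 - <<'E'
from h import *
b=(.5461,-.4522);c=(.3994,-.2562);D=np.pi/180
pick(*b,.0052,110*D,.075,hi=.10,carry=.11)
g=ctrl.read_finger_gap()
if g>.045:
    ctrl.move_linear([.43,-.40,.11],[np.pi,0,90*D],rate=.2)
    place(*c,.0082,72.8*D,.07,hi=.10,up=.10)
ctrl.reach([.40,-.33,.33],ori(.4,-.33));p,W=look("w7")
save(p[60:300,150:480],"w7c")
rect("bits",pts(W,c,.06,.017,.035));rect("tape",pts(W,(.408,-.395),.04,.021,.04))
cross(-1,.33)
ctrl.reach([.41,.28,.30],ori(.41,.28));p,W=look("w8");save(p[60:300,150:450],"w8c")
rect("vial cap",pts(W,(.4,.348),.03,.05,.065));rect("tip",pts(W,(.4314,.22),.03,.075,.095))
annulus("bottle body",W,(.4314,.22),.0155,.048,.060)
print(ctrl.read_time())
E
```

```text
pick False gap 0.04804300778080448 [ 0.54711105 -0.45316804  0.00717393]
gap 0.04779773701302518 t 56.825
place True [ 0.40018071 -0.25679816  0.01011335] [-0.48795608 -0.48347191  4.73261617]
t 60.6417
bits 653 [ 0.4005 -0.2563] [0.0815 0.054 ] 73.1 z [0.0178 0.0234 0.0249]
tape 496 [ 0.4085 -0.3952] [0.0452 0.0459] 17.8 z [0.0241 0.0279 0.0295]
vial cap 152 [0.3992 0.3479] [0.0167 0.0161] 33.6 z [0.0536 0.0555 0.0579]
tip 47 [0.4334 0.219 ] [0.0072 0.0074] 62.6 z [0.0761 0.085  0.087 ]
bottle body 138 [0.4361 0.214 ] res 0.0015 z 0.0517
64.2417
```

View pics/w7c.png

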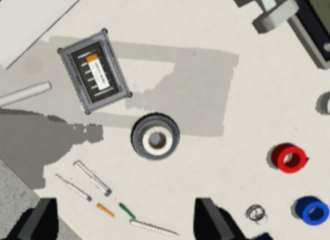

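View pics/w8c.png

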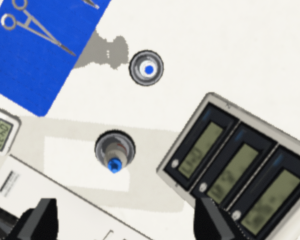

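```bash
python3 - <<'E'
from h import *
ctrl.finish_job()
E
```

```text
the job is handed in; nothing more can be done
```

All four things are in their own holders, and I handed the job in at about 64 s of the 139 s allowed. `finish_job` gives no verdict, so the results below are from my last wrist-camera checks.

| Thing | Holder | Distance from holder centre | Limit | Top height |
|---|---|---|---|---|
| Vial | small cup | about 0.5 mm (cap) | 7 mm | same as before the move |
| Bottle | medium cup | about 3.5 mm (nozzle tip) | 9 mm | same as before the move |
| Tape | large cup | about 1.7 mm | 11 mm | 28 mm, as expected on the cup floor |
| Bit box | tray | about 2 mm, 0.3° off in rotation | 14 mm, 0.2 rad | 23–24 mm, as expected on the tray floor |

- **Failed grasp:** the first try at the tape closed on nothing. Touching bare bench showed the open fingertips about 5 mm above the TCP, not 19 mm ahead of it. I corrected the heights and the second try worked.
- **Vial and bottle grip:** both were moved before that correction, so they were probably held higher than you asked, by the cap and collar (gaps 14 and 17 mm). Neither slipped in the grip.
- **Calibration:** the top and wrist cameras disagreed by about 2 mm, so I aimed at the average.
- **Bottle check that disagreed:** a circle fit to the bottle's shoulder came out about 8 mm off centre. I ignored it because the same fit was several millimetres off before the bottle was moved. I judged the bottle upright from its nozzle position and height instead; I did not measure tilt directly.

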